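Unlatch a keyboard's clear cover and hold it up level

TASK

Turn the red latch knob clockwise until it clicks open, then lift the clear cover by its orange bar straight up off the keyboard to about 12 cm above where it sat, so that a colleague can slide the keyboard out underneath. Keep the cover level on the way, and finish still holding it there, steady, level, over the keyboard and lined up with it; do not put it down, leave the knob open and leave the other things on the bench alone.

Things in the scene. Friction and masses are not known exactly. Their poses are not given: they have to be found in the camera images.
- case: Fixed frosted white plate on the black bench, 130 mm (x) by 400 mm (y), 20 mm thick, carrying a keyboard (81 by 236 mm, top 49 mm above the bench) under its clear cover. Origin on the bench under the keyboard's middle; z up, x across and y along the keyboard. The plate spans y = -250 to +150 mm; the red latch knob's upright axis is at x = 0, y = -200 mm.
- cover: Loose rigid clear cover, 98 (x) by 252 (y) by 46 mm high, 3 mm walls, open below, blue rim, 0.18 to 0.37 kg, centre of mass 11 mm from the middle towards -y. Origin: centre of its lower rim, 20 mm above the bench when seated, axes then as the case's. At its -y end a blue tab, 50 mm wide and 8 mm thick, sticks out 42 mm; the latch's tongue lies 2 mm over it and blocks lifting.
- handle (a point): Centre of the orange grab bar on the middle of the cover's top: a solid block 16 mm thick (x), 80 mm long (y), 36 mm tall, free on both sides. This point is half-way up it, 64 mm above the cover's rim (84 mm above the bench when seated). Axes as the cover's. Pinch it across its 16 mm thickness.
- knob_grip (a point): On the red latch knob's upright axis, 58 mm above the bench, at mid height of its bar-shaped wing: 14 mm thick (this point's x), 42 mm long (its y), spanning 36 to 76 mm above the bench. Axes turn with the knob; z up. Under the wing a steel tongue (30 to 36 mm above the bench) reaches 53 mm to +y; at joint 0 it points along the case's +y, over the cover's tab.
- latch (a joint): Turn of the latch knob, rad: 0 locked (at the start), 1.35 open; grows clockwise seen from above. A spring detent holds either end: about 0.15 N m resists at first, none at half-way (0.675), then it snaps on towards 1.35; hard stop at 1.42. Beyond 1.1 the tongue is clear of the cover's tab. One grasp of the wing is enough for the whole turn.
- mug: White mug, 90 mm tall, 80 mm across; bystander. Origin: centre of underside.
- jar: Amber jar with black lid, 60 mm tall, 56 mm across; bystander. Origin: centre of underside.
- cleaner: White bottle with blue cap, 120 mm tall, 52 mm across; bystander. Origin: centre of underside.
- dish: Small blue bowl, 35 mm tall, 90 mm across; bystander. Origin: centre of underside.
- screwdriver: Screwdriver lying on the bench along its x axis; bystander.
- brush: Brush lying on the bench along its x axis; bystander.
- tray: Grey divided parts tray with spare switches, 80 by 180 mm, 30 mm tall; bystander beyond the case. Origin: centre of underside.

How it is judged:
By the outcome, as a careful person would: the job done as asked, in the order asked, and still so for the second after the job is handed in, while the arm keeps its last pose, push and grip.
It also fails if it takes over 48 s, if anything falls off the work surface, if the arm or the gripper's body presses on something with over 40 N, if the wrist force passes 120 N, or if a joint passes its speed limit or range.

ROBOT

A 7-joint arm with a two-finger parallel gripper is mounted at the origin on the work surface. World frame = base frame: x ahead of the robot, y to its left, z up, the work surface at z = 0. Lengths are in m, angles in rad, forces in N, time in s.
With the tool pointing down it reaches from about 0.4 to 0.9 m from the base axis. Payload 5.5 kg.
Tool frame: the origin (TCP) lies on the centre line of the jaws, within the pads' length; the fingertips stand arm.tip_extent ahead of it and the grasp point (between the pads) lies 3 mm ahead of it (arm.tip_extent is the distance from the TCP to the fingertips, in m); y points along the fingers, x is the direction in which the jaws open and shut, and the axes are right-handed (so a half turn about y gives the same grasp; the last joint's range is limited). The gripper opens to 85 mm and grips with 20 to 120 N. Pads are 22 mm wide; open, the fingers measure 114 mm over their backs; the gripper's body (76 mm by 85 mm) begins 54 mm behind the grasp point. The pads swing forward as they close: fully open they stand 13 mm farther back than shut.
Start: joints at [-0.872, 0.501, -0.427, 1.55, 0.221, 1.138, -0.21], TCP at [0.274, 0.589, 0.253] pointing down, gripper open.
Joint ranges: [-2.88, 2.88], [-0.31, 2.03], [-1.54, 1.56], [0.2, 2.42], [-1.41, 4.55], [0.19, 2.02], [-2.57, 2.57]. Speed limits (rad/s): [2.57, 2.57, 3.14, 3.14, 3.14, 3.14, 3.14].

INTERFACE

Orientations are given as a rotation vector (axis times angle).
In Python, from cell import arm, camera gives the robot as it stands.
- The arm moves only by the tool step_arm, never from a script. Its argument "plan" is a list that holds one entry, the list of rows, each a list of 7 numbers: the turn, a rotation vector about the tool's x, y, z in degrees, then the shift along the tool's x, y, z in m, then the gripper command: -1 is fully open, 1 is shut, values between are in proportion. A call has exactly 5 rows; each row shifts and turns the commanded pose from where the row before left it, along the tool's axes as they then stand; what a row does not reach is not made up. A row lasts 1/12 s, in which the tool goes at most 41.7 mm and 7.16 degrees, less where a joint would pass 70% of its speed; a pose out of reach is approached as far as the arm can. A call is refused whole if a number of a shift passes 0.0417 or a number of a turn 7.16, either way. A call with a gripper value outside its range is refused whole. The fingers move at their own pace and stop on an object; the grip force is fixed at half the most. Time passes only in rows, so rows that do not move let the fingers close, or fill a call up. It gives the time, the measured TCP pose, the force and the opening at its end, in the units of the state.
- arm.sense(): the state, without advancing time (a new reading comes with each control period).
- camera(name): name is "scene" or "side" or "wrist"; returns a dict with "frame" (400x640x3 uint8, red, green, blue), "z_map" (400x640 float32, m along the optical axis (not along the pixel's ray), 0 where there is no reading), "fx", "fy", "cx", "cy" (pixels), "T" (4x4, takes a point from camera to world coordinates); the wrist camera has in their place "hand_eye" (4x4, takes a point from camera to tool coordinates, whose origin is the TCP and whose axes are the tool frame's). Camera axes: x right, y up, looking along -z (the intrinsics and any distortion apply to the point x, -y, -z); pixel columns grow to the right and rows downward; lengths in m; the calibration is good to about 2 mm. A picture is of the moment at which its call begins: read the wrist's pose just before it.
- arm.close_job(): hands the job in, once; it reports no verdict.
The state is a dict: "t": time; "joints": joint angles; "joint_velocities": joint speeds; "joint_efforts": joint torques, N m; "eef_pos": TCP position; "tool_rot": TCP orientation; "contact_force": force on the tool from outside, world axes, zero at the start; "torque": the same for the moment, N m; "gripper_width": finger opening in m.
Only numpy, scipy, OpenCV 4.12 (cv2) and the standard library are available. Lean on these libraries where they do the work, as an engineer would, in place of code of your own. Each camera call takes 0.05 s, during which the arm holds its last target.

## Working session

There is one attempt and no reset: what is moved stays moved. The work goes in short steps, Python scripts to look and compute and a tool call to move; the robot and the scene stay as the last step left them, time stands still between calls to the robot, and variables do not carry over. Pictures are saved under pics/ and viewed, and the job is handed in when it is done.

Besides the shell and the picture viewer there is one more tool, called after "Emit:" as name([rows], argument=value, ...), one row to a line, values as JSON. step_arm: Moves the arm, as the interface text tells. Its arguments: {"type":"object","properties":{"plan":{"type":"array","items":{"type":"array","items":{"type":"array","items":{"type":"number"}}}}},"required":["plan"]}

```bash
ls; mkdir -p pics; python3 - <<'E'
from cell import arm,camera
import cv2,numpy as np
s=arm.sense();print({k:np.round(v,3).tolist() for k,v in s.items()}, arm.tip_extent)
for n in ["scene","side","wrist"]:
    c=camera(n);cv2.imwrite(f"pics/{n}0.png",c["frame"][:,:,::-1])
    np.savez(f"{n}0.npz",**c)
    print(n,c["fx"],c["fy"],c["cx"],c["cy"],np.round(c.get("T",c.get("hand_eye")),3).tolist(),[k for k in c])
E
```

```text
pics
{'t': 0.0, 'joints': [-0.872, 0.502, -0.427, 1.551, 0.221, 1.138, -0.21], 'joint_velocities': [-0.003, -0.002, -0.0, 0.001, -0.002, -0.0, 0.0], 'joint_efforts': [0.001, -56.951, -5.816, -28.094, 0.011, 0.012, -0.0], 'eef_pos': [0.274, 0.589, 0.252], 'tool_rot': [-1.385, -0.881, 0.884], 'contact_force': [0.381, -0.233, 0.046], 'torque': [0.069, -0.033, 0.009], 'gripper_width': 0.085} 0.022
scene 390.0909914183155 390.0909914183155 321.779119091714 205.61855918072715 [[-0.089, -0.658, 0.748, 1.559], [0.996, -0.043, 0.081, 0.106], [-0.021, 0.752, 0.659, 0.938], [0.0, 0.0, 0.0, 1.0]] ['frame', 'z_map', 'fx', 'fy', 'cx', 'cy', 'T']
side 399.6395281169075 399.6395281169075 329.20374003765033 189.85578713027053 [[0.997, 0.068, -0.036, 0.542], [-0.075, 0.779, -0.623, -0.806], [-0.015, 0.624, 0.781, 1.034], [0.0, 0.0, 0.0, 1.0]] ['frame', 'z_map', 'fx', 'fy', 'cx', 'cy', 'T']
wrist 276.5910449924524 276.5910449924524 316.74135295363544 197.22679366617217 [[1.0, 0.0, -0.001, 0.0], [-0.001, 0.312, -0.95, -0.12], [-0.0, 0.95, 0.312, 0.079], [0.0, 0.0, 0.0, 1.0]] ['frame', 'z_map', 'fx', 'fy', 'cx', 'cy', 'hand_eye']
```

View pics/scene0.png

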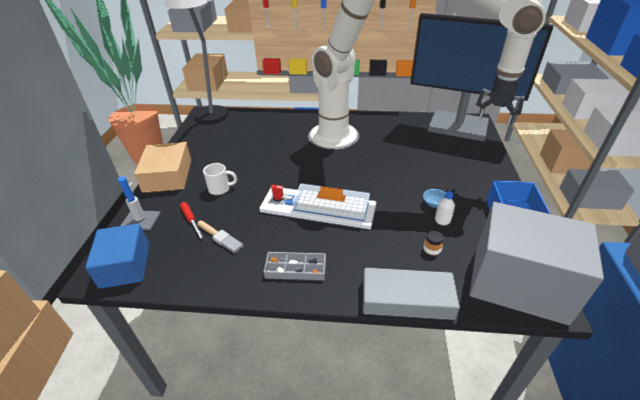

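View pics/side0.png

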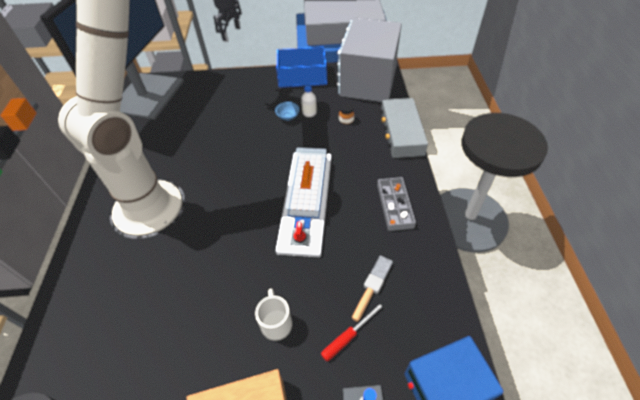

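View pics/wrist0.png

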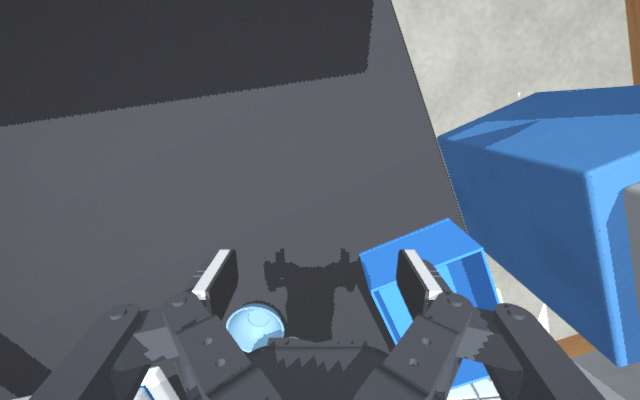

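The scene view shows the red knob at about (278,193), the orange bar at (332,195), and the case running roughly along world y. In the side view the knob is at (300,232) and the bar at (307,176). The wrist camera can't see the case. Next I'll measure these from both views.

```bash
cat > h.py <<'E'
import numpy as np,cv2
from scipy.spatial.transform import Rotation as R
def masks(f):
    hsv=cv2.cvtColor(f,cv2.COLOR_RGB2HSV);H,S,V=[hsv[...,i].astype(int) for i in range(3)]
    return {"red":((H<5)|(H>174))&(S>150)&(V>80),"orange":(H>=6)&(H<18)&(S>170)&(V>80),"blue":(H>95)&(H<125)&(S>100)&(V>60)}
def cast(c,uv,z,T=None):
    T=c["T"] if T is None else T
    uv=np.atleast_2d(uv).astype(float)
    d=np.c_[(uv[:,0]-c["cx"])/c["fx"],-(uv[:,1]-c["cy"])/c["fy"],-np.ones(len(uv))]@T[:3,:3].T
    o=T[:3,3];return o+d*((z-o[2])/d[:,2])[:,None]
def cloud(c,m,T=None):
    T=c["T"] if T is None else T
    v,u=np.nonzero(m&(c["z_map"]>0));z=c["z_map"][v,u]
    p=np.c_[(u-c["cx"])/c["fx"]*z,-(v-c["cy"])/c["fy"]*z,-z]
    return p@T[:3,:3].T+T[:3,3],np.c_[u,v]
def rect(p):
    (c,wh,a)=cv2.minAreaRect(p[:,:2].astype(np.float32));b=cv2.boxPoints((c,wh,a))
    e=[b[1]-b[0],b[2]-b[1]];L=max(e,key=np.linalg.norm)
    a=np.degrees(np.arctan2(L[1],L[0]))%180
    return np.round(c,4),np.round(sorted(wh),4),round(float(a),2)
E
python3 - <<'E'
from h import *
for n,box in [("scene",(255,395,175,235)),("side",(265,340,140,265))]:
    c=dict(np.load(n+"0.npz"));m=masks(c["frame"]);r=np.zeros((400,640),bool);r[box[2]:box[3],box[0]:box[1]]=1
    for k,zt in [("red",.076),("orange",.102)]:
        p,uv=cloud(c,m[k]&r);print(n,k,len(p),p.min(0).round(3),p.max(0).round(3))
        t=p[np.abs(p[:,2]-zt)<.006]
        if len(t)>5: print("  top",len(t),t.mean(0).round(4),rect(t))
    # plate: white at z~.02
    p,uv=cloud(c,r&(c["frame"].min(2)>120));q=p[np.abs(p[:,2]-.02)<.006];print("plate",len(q),rect(q))
    x,y,w,h=box[0],box[2],box[1]-box[0],box[3]-box[2]
    cv2.imwrite(f"pics/{n}_crop.png",cv2.resize(c["frame"][y:y+h,x:x+w,::-1],None,fx=4.2,fy=4.2,interpolation=2))
E
```

```text
scene red 119 [ 0.38  -0.216 -0.003] [ 0.51 -0.15  0.08]
  top 31 [ 0.49   -0.1743  0.0748] (array([ 0.4905, -0.1706]), array([0.0185, 0.0384]), 87.33)
scene orange 267 [ 0.378 -0.019 -0.   ] [0.538 0.073 0.107]
  top 90 [0.5233 0.0286 0.1015] (array([0.5216, 0.0282]), array([0.0184, 0.0722]), 79.56)
plate 946 (array([ 0.5139, -0.0233]), array([0.1355, 0.4002]), 80.8)
side red 118 [ 0.471 -0.193  0.028] [ 0.504 -0.161  0.08 ]
  top 35 [ 0.4868 -0.1816  0.0762] (array([ 0.4867, -0.1799]), array([0.012 , 0.0243]), 80.6)
side orange 183 [ 0.499 -0.021  0.063] [0.534 0.067 0.106]
  top 84 [0.5183 0.0173 0.1016] (array([0.5186, 0.0228]), array([0.0157, 0.069 ]), 81.2)
plate 1630 (array([ 0.5103, -0.0237]), array([0.1303, 0.4003]), 81.11)
```

View pics/side_crop.png

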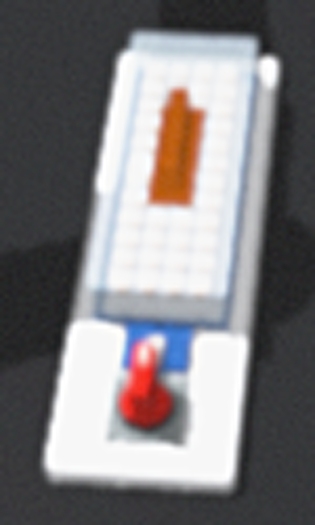

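View pics/scene_crop.png

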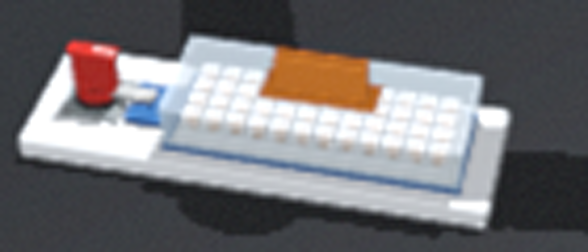

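The two views agree. The case yaw is about -9°, the knob is at about (0.488, -0.171) and the cover origin at about (0.520, 0.026). Next I'll work out the tool axes.

```bash
cat >> h.py <<'E'
def go(pos,yaw=None,s=None):
    """remaining tool-frame shift to pos, and turn to have tool x along yaw(deg) [mod 180], tool y down"""
    from cell import arm
    s=s or arm.sense();Q=R.from_rotvec(s["tool_rot"]).as_matrix()
    print("t",round(s["t"],2),"pos",np.round(s["eef_pos"],4),"w",round(float(s["gripper_width"]),4),"F",np.round(s["contact_force"],1),"M",np.round(s["torque"],2),"j",np.round(s["joints"],2))
    print("toolx yaw",round(np.degrees(np.arctan2(Q[1,0],Q[0,0])),2),"tooly",Q[:,1].round(3))
    print("shift tool(before turn)",(Q.T@(np.array(pos)-s["eef_pos"])).round(4))
    if yaw is not None:
        for y in (yaw,yaw+180):
            a=np.radians(y);X=np.array([np.cos(a),np.sin(a),0]);Y=np.array([0,0,-1.]);G=np.c_[X,Y,np.cross(X,Y)]
            print("turn for",y,np.degrees(R.from_matrix(Q.T@G).as_rotvec()).round(2),"shift after turn",(G.T@(np.array(pos)-s["eef_pos"])).round(4))
E
python3 -c "
from h import *
go([.4884,-.1715,.2],-9.1)"
```

```text
t 0.15 pos [0.2742 0.5888 0.2525] w 0.0857 F [-0.5 -0.   0.5] M [ 0.02 -0.03 -0.01] j [-0.87  0.5  -0.43  1.55  0.22  1.14 -0.21]
toolx yaw 65.03 tooly [-0.001 -0.001 -1.   ]
shift tool(before turn) [-0.5987  0.0534 -0.5151]
turn for -9.1 [ 5.000e-02  7.413e+01 -8.000e-02] shift after turn [ 0.3317  0.0525 -0.7168]
turn for 170.9 [-8.0000e-02 -1.0587e+02 -6.0000e-02] shift after turn [-0.3317  0.0525  0.7168]
```

Emit:
step_arm([
  [[0,0,0,-0.03,0,-0.0258,-1],[0,0,0,-0.03,0,-0.0258,-1],[0,0,0,-0.03,0,-0.0258,-1],[0,0,0,-0.03,0,-0.0258,-1],[0,0,0,-0.03,0,-0.0258,-1]],
])

```text
t: 0.57
eef_pos: [0.328, 0.3968, 0.2529]
tool_rot: [-1.385, -0.882, 0.883]
contact_force: [1.0, -0.3, 1.0]
gripper_width: 0.0854
```

Emit:
step_arm([
  [[0,0,0,-0.03,0,-0.0258,-1],[0,0,0,-0.03,0,-0.0258,-1],[0,0,0,-0.03,0,-0.0258,-1],[0,0,0,-0.03,0,-0.0258,-1],[0,0,0,-0.03,0,-0.0258,-1]],
])

```text
t: 0.98
eef_pos: [0.3816, 0.2064, 0.2533]
tool_rot: [-1.384, -0.883, 0.882]
contact_force: [1.1, 0.3, 0.4]
gripper_width: 0.0851
```

Emit:
step_arm([
  [[0,0,0,-0.03,0,-0.0258,-1],[0,0,0,-0.03,0,-0.0258,-1],[0,0,0,-0.03,0,-0.0258,-1],[0,0,0,-0.03,0,-0.0258,-1],[0,0,0,-0.03,0,-0.0258,-1]],
])

```text
t: 1.4
eef_pos: [0.4352, 0.016, 0.2534]
tool_rot: [-1.385, -0.883, 0.882]
contact_force: [1.3, -0.0, -0.2]
gripper_width: 0.0855
```

Tracking is good. I'll finish the shift, then turn.

Emit:
step_arm([
  [[0,0,0,-0.03,0,-0.0258,-1],[0,0,0,-0.03,0,-0.0258,-1],[0,0,0,-0.03,0,-0.0258,-1],[0,0,0,-0.03,0,-0.0258,-1],[0,0,0,-0.03,0,-0.0258,-1]],
])

```text
t: 1.82
eef_pos: [0.4889, -0.1744, 0.2532]
tool_rot: [-1.384, -0.883, 0.883]
contact_force: [0.9, 0.1, -1.1]
gripper_width: 0.0853
```

Emit:
step_arm([
  [[0,7.1,0,0,0,0,-1],[0,7.1,0,0,0,0,-1],[0,7.1,0,0,0,0,-1],[0,7.1,0,0,0,0,-1],[0,7.1,0,0,0,0,-1]],
])

```text
t: 2.23
eef_pos: [0.4886, -0.1725, 0.2529]
tool_rot: [-1.533, -0.399, 0.4]
contact_force: [-0.8, 0.0, 0.2]
gripper_width: 0.0856
```

Emit:
step_arm([
  [[0,7.1,0,0,0,0,-1],[0,7.1,0,0,0,0,-1],[0,7.1,0,0,0,0,-1],[0,7.1,0,0,0,0,-1],[0,7.1,0,0,0,0,-1]],
])

```text
t: 2.65
eef_pos: [0.4886, -0.1723, 0.253]
tool_rot: [-1.569, 0.087, -0.086]
contact_force: [-0.1, 0.4, 0.4]
gripper_width: 0.0854
```

Emit:
step_arm([
  [[0,3.1,0,0,0,0,-1],[0,0,0,0,0,0,-1],[0,0,0,0,0,0,-1],[0,0,0,0,0,0,-1],[0,0,0,0,0,0,-1]],
])

```text
t: 3.07
eef_pos: [0.4888, -0.1725, 0.2532]
tool_rot: [-1.567, 0.123, -0.123]
contact_force: [-0.1, 0.2, 0.6]
gripper_width: 0.0854
```

```bash
python3 - <<'E'
from h import *
from cell import arm,camera
go([.4884,-.1715,.12],-9.1)
s=arm.sense();c=camera("wrist");np.savez("wrist1.npz",pos=s["eef_pos"],rot=s["tool_rot"],**c)
cv2.imwrite("pics/wrist1.png",c["frame"][:,:,::-1])
A=np.eye(4);A[:3,:3]=R.from_rotvec(s["tool_rot"]).as_matrix();A[:3,3]=s["eef_pos"];T=A@c["hand_eye"]
m=masks(c["frame"])
for k,zt in [("red",.076),("orange",.102)]:
    p,uv=cloud(c,m[k],T);t=p[np.abs(p[:,2]-zt)<.006]
    print(k,len(p),len(t),uv.min(0) if len(uv) else "",uv.max(0) if len(uv) else "",rect(t) if len(t)>5 else "")
E
```

```text
t 3.07 pos [ 0.4888 -0.1725  0.2532] w 0.0854 F [-0.1  0.2  0.6] M [-0.02 -0.    0.03] j [ 0.07  0.24  0.25  1.9  -0.07  1.02  0.2 ]
toolx yaw -8.99 tooly [-0.  0. -1.]
shift tool(before turn) [-0.0005  0.1332  0.0009]
turn for -9.1 [-0.    0.11 -0.01] shift after turn [-0.0006  0.1332  0.0009]
turn for 170.9 [-1.0000e-02 -1.7989e+02  1.0000e-02] shift after turn [ 0.0006  0.1332 -0.0009]
red 1013 369 [301 156] [499 397] (array([ 0.4882, -0.1686]), array([0.0135, 0.04  ]), 80.48)
orange 1043 111 [298   0] [544 108] (array([ 0.5136, -0.0104]), array([0.0039, 0.0154]), 172.39)
```

View pics/wrist1.png

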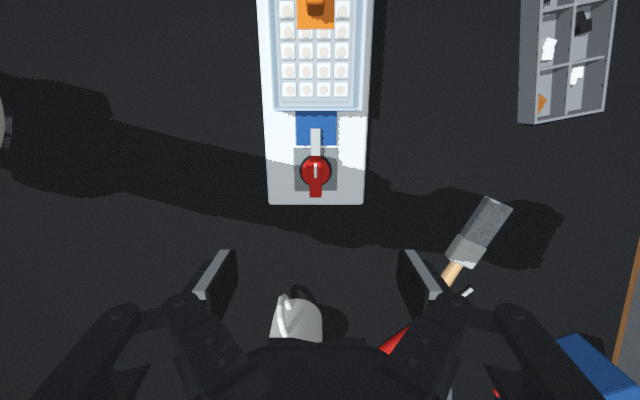

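The wrist view shows the wing at (316,172) with the tongue pointing to +y over the blue tab. Its top fits (0.488, -0.169), 13.5x40 mm at 80.5°, which agrees with the fixed cameras. I'll descend with the jaws part-closed.

Emit:
step_arm([
  [[0,0,0,-0.001,0.03,0.0025,0.06],[0,0,0,0,0.03,0,0.06],[0,0,0,0,0.03,0,0.06],[0,0,0,0,0.03,0,0.06],[0,0,0,0,0.02,0,0.06]],
])

```text
t: 3.53
eef_pos: [0.487, -0.1694, 0.1108]
tool_rot: [-1.567, 0.126, -0.122]
contact_force: [-0.2, -0.3, 0.6]
gripper_width: 0.0402
```

```bash
python3 - <<'E'
from h import *
from cell import arm,camera
go([.4883,-.170,.068],-9.2);print(arm.tip_extent)
E
```

```text
t 3.53 pos [ 0.487  -0.1694  0.1108] w 0.0402 F [-0.2 -0.3  0.6] M [ 0.05 -0.08 -0.01] j [ 0.1   0.44  0.22  2.01 -0.14  0.71  0.25]
toolx yaw -9.02 tooly [-0.003  0.001 -1.   ]
shift tool(before turn) [ 0.0015  0.0428 -0.0004]
turn for -9.2 [-0.02  0.18 -0.15] shift after turn [ 0.0014  0.0428 -0.0004]
turn for 170.8 [-2.3000e-01 -1.7982e+02  3.0000e-02] shift after turn [-0.0014  0.0428  0.0004]
0.022
```

Emit:
step_arm([
  [[0,0,0,0.001,0.022,0,0.06],[0,0,0,0,0.021,0,0.06],[0,0,0,0,0,0,0.06],[0,0,0,0,0,0,0.06],[0,0,0,0,0,0,0.06]],
])

```text
t: 3.95
eef_pos: [0.4899, -0.1704, 0.0712]
tool_rot: [-1.567, 0.124, -0.125]
contact_force: [0.1, 0.1, 0.2]
gripper_width: 0.0403
```

```bash
python3 - <<'E'
from h import *
from cell import arm,camera
go([.4883,-.170,.067],-9.2)
for n in ["wrist","side"]:
    c=camera(n);f=c["frame"]
    if n=="side": f=cv2.resize(f[140:290,230:390],None,fx=4,fy=4)
    cv2.imwrite(f"pics/{n}2.png",f[:,:,::-1])
E
```

```text
t 3.95 pos [ 0.4899 -0.1704  0.0712] w 0.0403 F [0.1 0.1 0.2] M [-0.01  0.02  0.01] j [ 0.12  0.51  0.2   2.02 -0.17  0.63  0.27]
toolx yaw -9.07 tooly [ 0.001 -0.    -1.   ]
shift tool(before turn) [-0.0016  0.0042  0.0001]
turn for -9.2 [0.01 0.13 0.05] shift after turn [-0.0016  0.0042  0.0001]
turn for 170.8 [ 8.0000e-02 -1.7987e+02 -1.0000e-02] shift after turn [ 0.0016  0.0042 -0.0001]
```

View pics/wrist2.png

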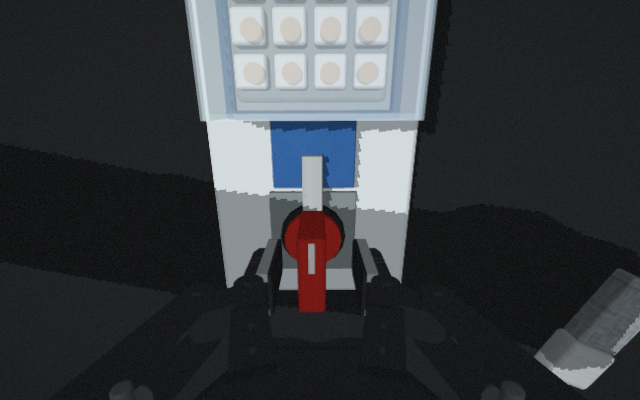

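View pics/side2.png

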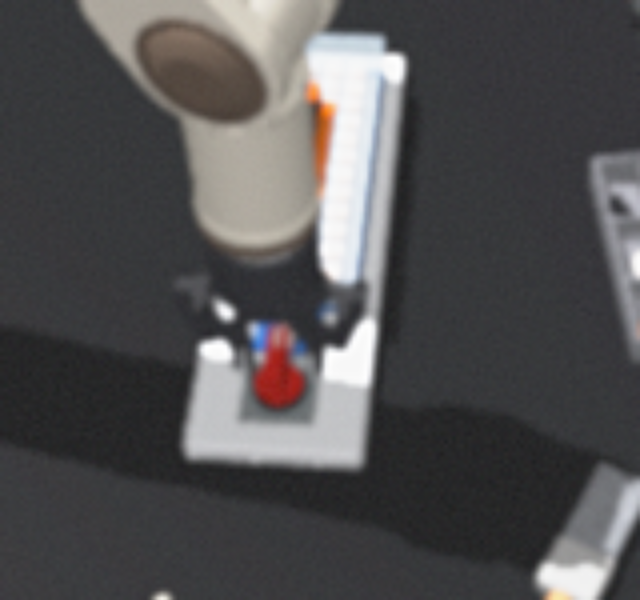

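The wing sits between the jaws, about 1.5 mm off centre. I'll correct that and close.

Emit:
step_arm([
  [[0,0,0,-0.0015,0.003,0,0.06],[0,0,0,0,0.0,0,0.06],[0,0,0,0,0,0,1],[0,0,0,0,0,0,1],[0,0,0,0,0,0,1]],
])

```text
t: 4.47
eef_pos: [0.4874, -0.1697, 0.0678]
tool_rot: [-1.567, 0.125, -0.124]
contact_force: [-1.9, 1.4, 5.5]
gripper_width: 0.0131
```

Emit:
step_arm([
  [[0,0,0,0,0,0,1],[0,0,0,0,0,0,1],[0,0,0,0,0,0,1],[0,0,0,0,0,0,1],[0,0,0,0,0,0,1]],
])

```text
t: 4.88
eef_pos: [0.4875, -0.1697, 0.0678]
tool_rot: [-1.567, 0.125, -0.124]
contact_force: [-3.1, 0.7, 5.9]
gripper_width: 0.0131
```

```bash
python3 - <<'E'
from h import *
go([.4883,-.170,.067],-9.2)
E
```

```text
t 4.88 pos [ 0.4875 -0.1697  0.0678] w 0.0131 F [-3.1  0.7  5.9] M [ 0.21  0.47 -0.03] j [ 0.12  0.51  0.2   2.03 -0.17  0.62  0.27]
toolx yaw -9.07 tooly [-0.  0. -1.]
shift tool(before turn) [ 0.0009  0.0008 -0.0002]
turn for -9.2 [-0.02  0.13 -0.03] shift after turn [ 0.0009  0.0008 -0.0002]
turn for 170.8 [-5.0000e-02 -1.7987e+02  3.0000e-02] shift after turn [-0.0009  0.0008  0.0002]
```

Grasped. Now I'll turn clockwise (+ about tool y), 1.35 rad ≈ 77.3°.

Emit:
step_arm([
  [[0,5,0,0,0,0,1],[0,5,0,0,0,0,1],[0,5,0,0,0,0,1],[0,5,0,0,0,0,1],[0,5,0,0,0,0,1]],
])

```text
t: 5.3
eef_pos: [0.4875, -0.1697, 0.0678]
tool_rot: [-1.519, 0.469, -0.468]
contact_force: [-1.9, 0.3, 5.9]
gripper_width: 0.0129
```

Emit:
step_arm([
  [[0,5,0,0,0,0,1],[0,5,0,0,0,0,1],[0,5,0,0,0,0,1],[0,5,0,0,0,0,1],[0,0,0,0,0,0,1]],
])

```text
t: 5.72
eef_pos: [0.4874, -0.1697, 0.0678]
tool_rot: [-1.441, 0.74, -0.739]
contact_force: [-3.4, 1.3, 6.4]
gripper_width: 0.0134
```

```bash
python3 - <<'E'
from h import *
go([.4875,-.1697,.0678],-86.5)
E
```

```text
t 5.72 pos [ 0.4874 -0.1697  0.0678] w 0.0134 F [-3.4  1.3  6.4] M [ 0.24  0.56 -0.13] j [-0.04  0.54  0.4   2.03 -0.34  0.64 -0.36]
toolx yaw -54.35 tooly [-0.001  0.001 -1.   ]
shift tool(before turn) [ 0.0001 -0.      0.0001]
turn for -86.5 [ 2.000e-02  3.215e+01 -4.000e-02] shift after turn [ 0.     -0.      0.0001]
turn for 93.5 [-6.0000e-02 -1.4785e+02 -3.0000e-02] shift after turn [-0.     -0.     -0.0001]
```

Emit:
step_arm([
  [[0,5,0,0,0,0,1],[0,5,0,0,0,0,1],[0,5,0,0,0,0,1],[0,5,0,0,0,0,1],[0,5,0,0,0,0,1]],
])

```text
t: 6.13
eef_pos: [0.4874, -0.1697, 0.0678]
tool_rot: [-1.291, 1.072, -1.07]
contact_force: [-3.5, 0.7, 6.0]
gripper_width: 0.0134
```

Emit:
step_arm([
  [[0,5,0,0,0,0,1],[0,3,0,0,0,0,1],[0,0,0,0,0,0,1],[0,0,0,0,0,0,1],[0,0,0,0,0,0,1]],
])

```text
t: 6.55
eef_pos: [0.4874, -0.1697, 0.0678]
tool_rot: [-1.233, 1.172, -1.171]
contact_force: [-2.7, 0.7, 7.1]
gripper_width: 0.0134
```

```bash
python3 - <<'E'
from h import *
from cell import arm,camera
go([.4875,-.1697,.0678],-86.5)
for n in ["wrist"]:
    c=camera(n);f=c["frame"]
    cv2.imwrite(f"pics/{n}3.png",f[:,:,::-1])
E
```

```text
t 6.55 pos [ 0.4874 -0.1697  0.0678] w 0.0134 F [-2.7  0.7  7.1] M [ 0.08  0.64 -0.03] j [-0.15  0.57  0.55  2.04 -0.47  0.66 -0.82]
toolx yaw -87.07 tooly [-0.001  0.001 -1.   ]
shift tool(before turn) [ 0.     -0.      0.0001]
turn for -86.5 [ 0.03 -0.57 -0.04] shift after turn [ 0.     -0.      0.0001]
turn for 93.5 [6.0000e-02 1.7943e+02 5.0000e-02] shift after turn [-0.     -0.     -0.0001]
```

View pics/wrist3.png

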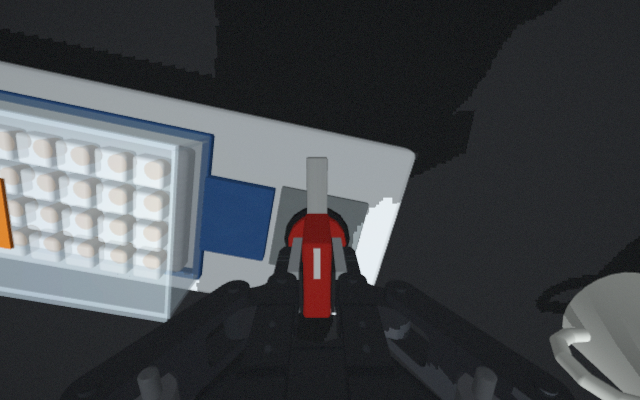

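The knob is turned 78° (1.36 rad). The tongue (317,160–210) now points across the plate and the blue tab is free. I'll release, open the jaws and rise.

Emit:
step_arm([
  [[0,0,0,0,0,0,0.06],[0,0,0,0,0,0,0.06],[0,0,0,0,0,0,0.06],[0,0,0,0,-0.02,0,0.06],[0,0,0,0,-0.03,0,0.06]],
])

```text
t: 7.02
eef_pos: [0.4856, -0.169, 0.1155]
tool_rot: [-1.237, 1.176, -1.168]
contact_force: [1.4, 0.1, 0.1]
gripper_width: 0.04
```

Emit:
step_arm([
  [[0,0,0,0,-0.03,0,0.06],[0,0,0,0,-0.03,0,0.06],[0,0,0,0,-0.03,0,0.06],[0,-7,0,0,-0.02,0,0.06],[0,-7,0,0,0,0,0.06]],
])

```text
t: 7.43
eef_pos: [0.4905, -0.1709, 0.2318]
tool_rot: [-1.333, 0.978, -0.99]
contact_force: [1.0, -0.2, 0.5]
gripper_width: 0.0401
```

Emit:
step_arm([
  [[0,-7,0,0,0,0,0.06],[0,-7,0,0,0,0,0.06],[0,-7,0,0,0,0,0.06],[0,-7,0,0,0,0,0.06],[0,-7,0,0,0,0,0.06]],
])

```text
t: 7.85
eef_pos: [0.4878, -0.1697, 0.2272]
tool_rot: [-1.509, 0.515, -0.515]
contact_force: [-0.4, -0.6, 0.2]
gripper_width: 0.0401
```

Emit:
step_arm([
  [[0,-7,0,0,0,0,0.06],[0,-7,0,0,0,0,0.06],[0,-7,0,0,0,0,0.06],[0,-7,0,0,0,0,0.06],[0,-1,0,0,0,0,0.06]],
])

```text
t: 8.27
eef_pos: [0.4877, -0.1698, 0.2272]
tool_rot: [-1.567, 0.121, -0.121]
contact_force: [0.0, 1.0, 0.7]
gripper_width: 0.0399
```

Emit:
step_arm([
  [[0,0,0,0,0,0.03,0.06],[0,0,0,0,0,0.03,0.06],[0,0,0,0,0,0.03,0.06],[0,0,0,0,0,0.03,0.06],[0,0,0,0,0,0,0.06]],
])

```text
t: 8.68
eef_pos: [0.5077, -0.044, 0.227]
tool_rot: [-1.564, 0.12, -0.12]
contact_force: [-0.4, 0.4, 0.1]
gripper_width: 0.0398
```

```bash
python3 - <<'E'
from h import *
from cell import arm,camera
go([.520,.026,.14],-9.1)
s=arm.sense();c=camera("wrist");f=c["frame"];cv2.imwrite("pics/wrist4.png",f[:,:,::-1])
A=np.eye(4);A[:3,:3]=R.from_rotvec(s["tool_rot"]).as_matrix();A[:3,3]=s["eef_pos"];T=A@c["hand_eye"]
m=masks(f)
for k,zt in [("red",.076),("orange",.102)]:
    p,uv=cloud(c,m[k],T);t=p[np.abs(p[:,2]-zt)<.006]
    print(k,len(p),len(t),uv.min(0) if len(uv) else "",uv.max(0) if len(uv) else "",rect(t) if len(t)>5 else "")
c=camera("scene");cv2.imwrite("pics/scene4.png",cv2.resize(c["frame"][150:260,240:400,::-1],None,fx=4.5,fy=4.5))
E
```

```text
t 8.68 pos [ 0.5077 -0.044   0.227 ] w 0.0398 F [-0.4  0.4  0.1] M [ 0.02 -0.02 -0.01] j [-0.29  0.26  0.38  1.95 -0.12  0.95 -0.  ]
toolx yaw -8.76 tooly [ 0.     0.003 -1.   ]
shift tool(before turn) [0.0016 0.0873 0.0708]
turn for -9.1 [-0.19  0.34 -0.03] shift after turn [0.0011 0.087  0.0711]
turn for 170.9 [-4.0000e-02 -1.7966e+02  3.0000e-01] shift after turn [-0.0011  0.087  -0.0711]
red 1057 342 [299 261] [333 300] (array([ 0.4878, -0.1687]), array([0.0142, 0.0414]), 3.62)
orange 4091 1759 [299  59] [587 217] (array([0.5193, 0.0275]), array([0.0159, 0.0795]), 81.36)
```

View pics/wrist4.png

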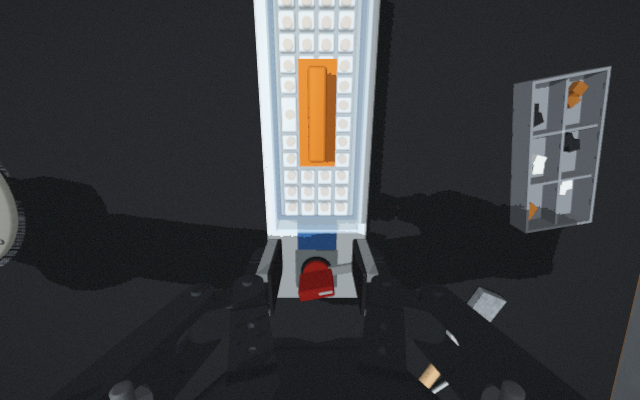

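View pics/scene4.png

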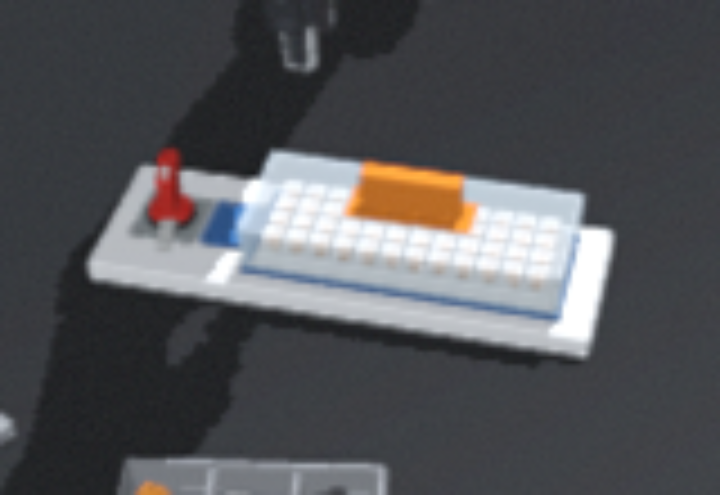

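The knob wing now measures 3.6°, so it has turned 77.3°: open. The orange bar fits (0.5193, 0.0275), 15.9x79.5 mm at 81.4°, as expected. There is a wider orange foot around the bar, so I'll check its height before descending.

Emit:
step_arm([
  [[-0.2,0.1,0,0.0002,0,0.025,0.06],[0,0,0,0,0.03,0.025,0.06],[0,0,0,0,0.03,0.0125,0.06],[0,0,0,0,0.025,0,0.06],[0,0,0,0,0,0,0.06]],
])

```text
t: 9.2
eef_pos: [0.5132, 0.0095, 0.1378]
tool_rot: [-1.573, 0.134, -0.12]
contact_force: [-1.5, 0.0, -0.4]
gripper_width: 0.0401
```

```bash
python3 - <<'E'
from h import *
from cell import arm,camera
go([.5178,.0176,.097],-8.8)
s=arm.sense();c=camera("wrist");f=c["frame"];cv2.imwrite("pics/wrist5.png",f[:,:,::-1])
A=np.eye(4);A[:3,:3]=R.from_rotvec(s["tool_rot"]).as_matrix();A[:3,3]=s["eef_pos"];T=A@c["hand_eye"]
p,uv=cloud(c,masks(f)["orange"]&(np.arange(640)<420)[None],T)
print(np.histogram(p[:,2],bins=np.arange(.05,.115,.004)))
t=p[np.abs(p[:,2]-.102)<.004];print(rect(t))
E
```

```text
t 9.2 pos [0.5132 0.0095 0.1378] w 0.0401 F [-1.5  0.  -0.4] M [-0.06  0.12 -0.03] j [-0.35  0.4   0.33  2.   -0.17  0.78 -0.08]
toolx yaw -9.25 tooly [-0.009 -0.005 -1.   ]
shift tool(before turn) [0.0036 0.0407 0.009 ]
turn for -8.8 [ 0.37 -0.45 -0.46] shift after turn [0.0033 0.0408 0.0087]
turn for 171.2 [  0.72 179.55   0.58] shift after turn [-0.0033  0.0408 -0.0087]
(array([   0,    0,    0,  486, 2866,   20,   13,   14,   20,   22,   24,
         63, 2905,  173,    0,    0]), array([0.05 , 0.054, 0.058, 0.062, 0.066, 0.07 , 0.074, 0.078, 0.082,
       0.086, 0.09 , 0.094, 0.098, 0.102, 0.106, 0.11 , 0.114]))
(array([0.5194, 0.0286]), array([0.016 , 0.0776]), 81.13)
```

View pics/wrist5.png

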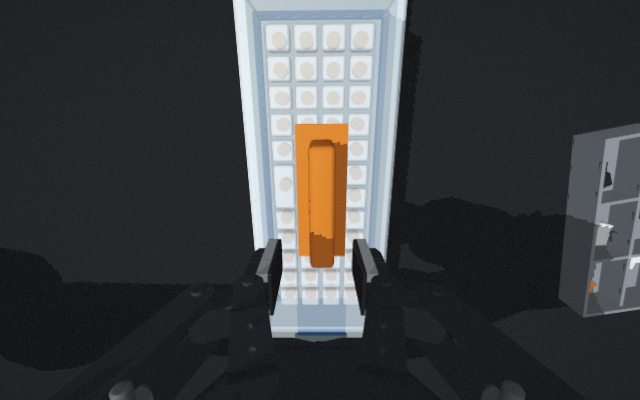

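The foot's top is at about z = 0.068, so TCP z = 0.095 leaves the tips about 5 mm clear. I'll let the arm settle, then measure.

Emit:
step_arm([
  [[0,0,0,0,0,0,0.06],[0,0,0,0,0,0,0.06],[0,0,0,0,0,0,0.06],[0,0,0,0,0,0,0.06],[0,0,0,0,0,0,0.06]],
])

```text
t: 9.67
eef_pos: [0.5175, 0.0098, 0.1433]
tool_rot: [-1.57, 0.125, -0.128]
contact_force: [-0.4, -0.4, 0.4]
gripper_width: 0.0402
```

```bash
python3 - <<'E'
from h import *
go([.5178,.0178,.095],-8.9)
E
```

```text
t 9.67 pos [0.5175 0.0098 0.1433] w 0.0402 F [-0.4 -0.4  0.4] M [-0.    0.06 -0.  ] j [-0.35  0.39  0.33  2.   -0.17  0.78 -0.08]
toolx yaw -9.21 tooly [ 0.001 -0.003 -1.   ]
shift tool(before turn) [-0.001   0.0483  0.008 ]
turn for -8.9 [ 0.16 -0.31  0.11] shift after turn [-0.0009  0.0483  0.0079]
turn for 171.1 [-1.7000e-01  1.7969e+02  2.5000e-01] shift after turn [ 0.0009  0.0483 -0.0079]
```

Emit:
step_arm([
  [[0.18,-0.2,0.1,-0.001,0.015,0.008,0.06],[0,0,0,0,0.015,0,0.06],[0,0,0,0,0.01,0,0.06],[0,0,0,0,0.008,0,0.06],[0,0,0,0,0,0,0.06]],
])

```text
t: 10.08
eef_pos: [0.5159, 0.0178, 0.0928]
tool_rot: [-1.568, 0.127, -0.12]
contact_force: [-0.3, 0.6, -0.3]
gripper_width: 0.0403
```

Emit:
step_arm([
  [[0,0,0,0,0,0,0.06],[0,0,0,0,0,0,0.06],[0,0,0,0,0,0,0.06],[0,0,0,0,0,0,0.06],[0,0,0,0,0,0,0.06]],
])

```text
t: 10.5
eef_pos: [0.5173, 0.0181, 0.0946]
tool_rot: [-1.567, 0.124, -0.122]
contact_force: [-0.9, 0.5, -0.4]
gripper_width: 0.0402
```

```bash
python3 - <<'E'
from h import *
from cell import camera
go([.5178,.0178,.095],-8.9)
c=camera("wrist");f=c["frame"];cv2.imwrite("pics/wrist6.png",f[:,:,::-1])
E
```

```text
t 10.5 pos [0.5173 0.0181 0.0946] w 0.0402 F [-0.9  0.5 -0.4] M [ 0.04 -0.01 -0.04] j [-0.33  0.47  0.3   2.02 -0.22  0.68 -0.05]
toolx yaw -8.97 tooly [-0.001  0.    -1.   ]
shift tool(before turn) [ 0.0005 -0.0004 -0.0002]
turn for -8.9 [ 0.   -0.07 -0.05] shift after turn [ 0.0005 -0.0004 -0.0002]
turn for 171.1 [8.0000e-02 1.7993e+02 0.0000e+00] shift after turn [-0.0005 -0.0004  0.0002]
```

View pics/wrist6.png

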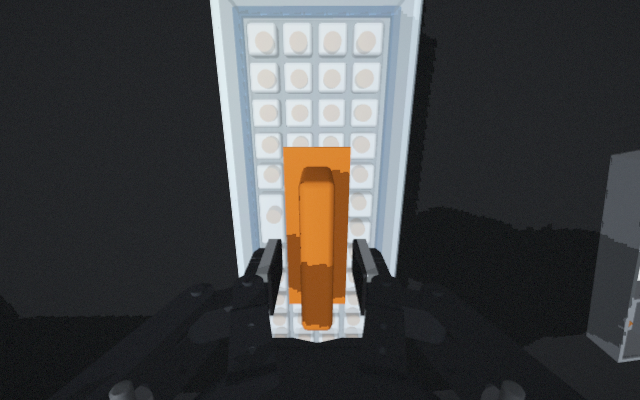

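The bar is centred between the jaws (bar at column 317, jaw middle at 318), and the pads are within its length. Closing.

Emit:
step_arm([
  [[0,0,0,0,0,0,1],[0,0,0,0,0,0,1],[0,0,0,0,0,0,1],[0,0,0,0,0,0,1],[0,0,0,0,0,0,1]],
])

```text
t: 10.97
eef_pos: [0.5172, 0.0181, 0.0944]
tool_rot: [-1.567, 0.124, -0.122]
contact_force: [-0.2, 0.0, 2.8]
gripper_width: 0.015
```

Emit:
step_arm([
  [[0,0,0,0,-0.003,0,1],[0,0,0,0,-0.003,0,1],[0,0,0,0,-0.004,0,1],[0,0,0,0,0,0,1],[0,0,0,0,0,0,1]],
])

```text
t: 11.38
eef_pos: [0.517, 0.0181, 0.1043]
tool_rot: [-1.567, 0.124, -0.122]
contact_force: [-0.1, -0.0, -3.2]
gripper_width: 0.0151
```

```bash
python3 - <<'E'
from h import *
from cell import camera
go([.5173,.0181,.2146],-8.97)
for n,b in [("scene",(150,260,240,400)),("side",(120,280,230,390))]:
    c=camera(n);cv2.imwrite(f"pics/{n}7.png",cv2.resize(c["frame"][b[0]:b[1],b[2]:b[3],::-1],None,fx=3.7,fy=3.7))
E
```

```text
t 11.38 pos [0.517  0.0181 0.1043] w 0.0151 F [-0.1 -0.  -3.2] M [0.01 0.03 0.02] j [-0.34  0.46  0.3   2.01 -0.21  0.7  -0.06]
toolx yaw -8.97 tooly [-0.002  0.    -1.   ]
shift tool(before turn) [ 1.000e-04 -1.103e-01 -0.000e+00]
turn for -8.97 [ 0.01  0.   -0.09] shift after turn [ 0.0003 -0.1103 -0.    ]
turn for 171.03 [-1.4e-01 -1.8e+02 -2.0e-02] shift after turn [-0.0003 -0.1103  0.    ]
```

View pics/scene7.png

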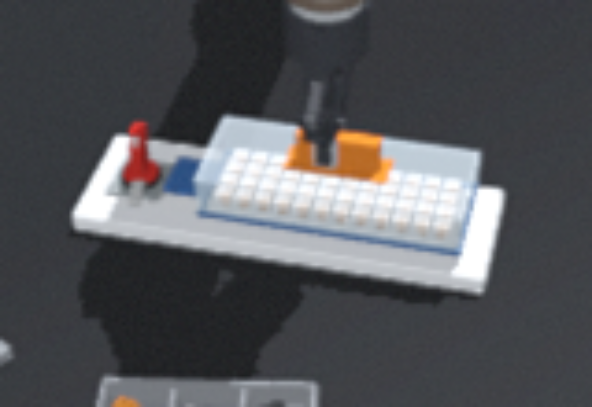

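The cover is up 10 mm and level, with about 3.2 N carried (≈0.33 kg). I'll lift the rest gently.

Emit:
step_arm([
  [[0,0,0,0,-0.006,0,1],[0,0,0,0,-0.01,0,1],[0,0,0,0,-0.01,0,1],[0,0,0,0,-0.01,0,1],[0,0,0,0,-0.01,0,1]],
])

```text
t: 11.9
eef_pos: [0.5175, 0.0181, 0.1517]
tool_rot: [-1.567, 0.124, -0.122]
contact_force: [0.1, 0.2, -2.7]
gripper_width: 0.0152
```

Emit:
step_arm([
  [[0,0,0,0,-0.01,0,1],[0,0,0,0,-0.01,0,1],[0,0,0,0,-0.01,0,1],[0,0,0,0,-0.01,0,1],[0,0,0,0,-0.01,0,1]],
])

```text
t: 12.32
eef_pos: [0.5171, 0.0181, 0.2012]
tool_rot: [-1.567, 0.124, -0.122]
contact_force: [-0.1, -0.1, -2.7]
gripper_width: 0.0151
```

Emit:
step_arm([
  [[0,0,0,0,-0.008,0,1],[0,0,0,0,-0.004,0,1],[0,0,0,0,-0.002,0,1],[0,0,0,0,0,0,1],[0,0,0,0,0,0,1]],
])

```text
t: 12.73
eef_pos: [0.5169, 0.0181, 0.2138]
tool_rot: [-1.568, 0.125, -0.121]
contact_force: [-1.2, -0.1, -2.7]
gripper_width: 0.015
```

Emit:
step_arm([
  [[0,0,0,0,0,0,1],[0,0,0,0,0,0,1],[0,0,0,0,0,0,1],[0,0,0,0,0,0,1],[0,0,0,0,0,0,1]],
])

```text
t: 13.15
eef_pos: [0.5171, 0.0181, 0.2139]
tool_rot: [-1.568, 0.125, -0.121]
contact_force: [0.6, 0.8, -2.4]
gripper_width: 0.0152
```

```bash
python3 - <<'E'
from h import *
from cell import camera,arm
go([.5173,.0181,.2146],-8.97)
for n,b in [("scene",(110,260,220,400)),("side",(60,290,220,400))]:
    c=camera(n);np.savez(n+"8.npz",**c);cv2.imwrite(f"pics/{n}8.png",cv2.resize(c["frame"][b[0]:b[1],b[2]:b[3],::-1],None,fx=2.6 if n=="side" else 4,fy=2.6 if n=="side" else 4))
    m=masks(c["frame"]);r=np.zeros((400,640),bool);r[b[0]:b[1],b[2]:b[3]]=1
    for k in ["red","orange","blue"]:
        p,uv=cloud(c,m[k]&r)
        if len(p)==0: continue
        print(n,k,len(p),p.min(0).round(3),p.max(0).round(3))
        t=p[np.abs(p[:,2]-{"red":.076,"orange":.222,"blue":.143}[k])<.007]
        if len(t)>5: print("  sel",len(t),rect(t))
s=arm.sense();c=camera("wrist");f=c["frame"];cv2.imwrite("pics/wrist8.png",f[:,:,::-1])
A=np.eye(4);A[:3,:3]=R.from_rotvec(s["tool_rot"]).as_matrix();A[:3,3]=s["eef_pos"];T=A@c["hand_eye"]
p,uv=cloud(c,masks(f)["orange"],T)
for z,w in [(.222,.005),(.188,.006)]:
    t=p[np.abs(p[:,2]-z)<w];
    if len(t)<9: continue
    q=np.c_[t[:,:2]-t[:,:2].mean(0),np.ones(len(t))];print(len(t),rect(t),"plane",np.linalg.lstsq(q,t[:,2],rcond=None)[0].round(4))
E
```

```text
t 13.15 pos [0.5171 0.0181 0.2139] w 0.0152 F [ 0.6  0.8 -2.4] M [ 0.    0.   -0.06] j [-0.38  0.29  0.35  1.94 -0.12  0.93 -0.13]
toolx yaw -8.97 tooly [-0.002 -0.    -1.   ]
shift tool(before turn) [ 0.0002 -0.0007  0.    ]
turn for -8.97 [ 0.03 -0.   -0.12] shift after turn [ 0.0002 -0.0007  0.    ]
turn for 171.03 [1.9e-01 1.8e+02 4.0e-02] shift after turn [-0.0002 -0.0007 -0.    ]
scene red 80 [ 0.378 -0.187  0.001] [ 0.513 -0.153  0.08 ]
  sel 24 (array([ 0.4888, -0.1699]), array([0.0125, 0.0461]), 2.97)
scene orange 212 [ 0.195 -0.143 -0.002] [0.774 0.074 0.243]
  sel 54 (array([0.524 , 0.0284]), array([0.0173, 0.0729]), 84.53)
scene blue 255 [ 0.304 -0.178 -0.004] [0.588 0.171 0.164]
  sel 184 (array([0.5226, 0.0052]), array([0.0958, 0.2964]), 82.52)
side red 150 [ 0.469 -0.194  0.027] [ 0.505 -0.168  0.082]
  sel 31 (array([ 0.4868, -0.173 ]), array([0.0102, 0.0318]), 3.63)
side orange 205 [ 0.499 -0.139  0.01 ] [0.819 0.36  0.268]
  sel 70 (array([0.5153, 0.0189]), array([0.0142, 0.0688]), 87.46)
side blue 824 [ 0.321 -0.141 -0.661] [0.696 1.748 0.344]
  sel 143 (array([ 0.4816, -0.1165]), array([0.0416, 0.0696]), 169.27)
4885 (array([0.5191, 0.0283]), array([0.016 , 0.0791]), 81.05) plane [-0.0083 -0.0039  0.2204]
3347 (array([0.5225, 0.0481]), array([0.0352, 0.0586]), 81.19) plane [0.0003 0.0051 0.1863]
```

View pics/scene8.png

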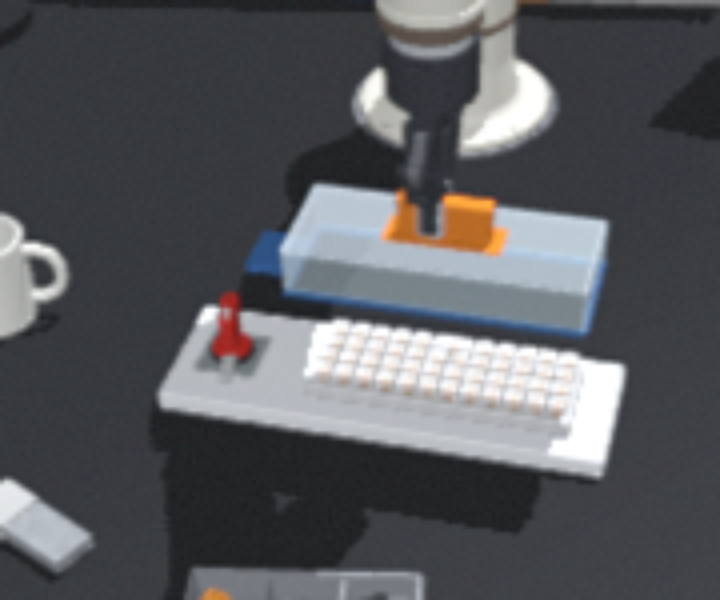

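View pics/side8.png

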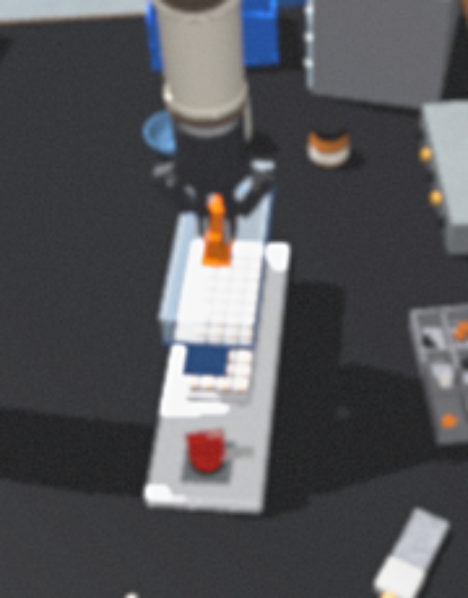

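View pics/wrist8.png

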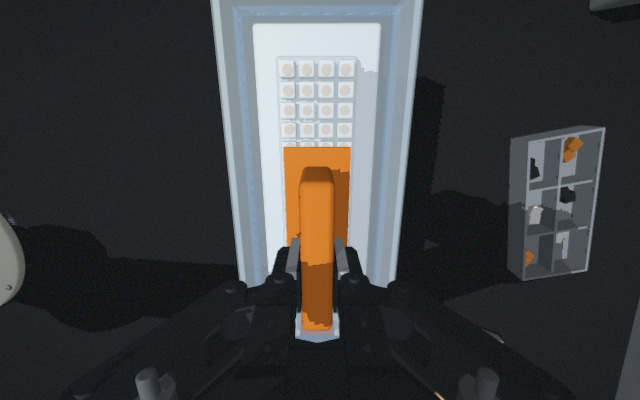

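All the checks are good: the bar is at (0.519, 0.028) at 81.05°, tilt is under 0.5°, it has risen 0.1195 m, and the knob is at 3–3.6° (open). Handing in.

```bash
python3 -c "
from cell import arm
print(arm.sense()['gripper_width']);print(arm.close_job())"
```

```text
0.015183251198602496
the job is handed in; nothing more can be done
None
```

The latch knob is open and the arm is holding the cover about 12 cm above where it sat. I handed the job in at about 13 s of the 48 s allowed.

- **Knob:** I turned it clockwise about 78° in one grasp. Afterwards the cameras put the wing 77–78° from its start (1.35 rad is 77.3°), with the tongue clear of the cover's tab.
- **Lift:** I pinched the orange bar 10 mm towards -y, near the cover's centre of mass, and went straight up. The tool rose 119.5 mm with no measurable sideways shift. The grip reads 15.2 mm open, and the wrist carries about 2.4–3.2 N.
- **Position and level:** The bar's top is at (0.519, 0.028) m, within 1 mm of where it was before the lift. It points along 81.1°, against about 81° for the case. A plane fitted to the bar top in the wrist view shows at most about 0.5° of tilt.
- **Bystanders:** I did not touch any of the other things on the bench.

**Disagreement:** The fixed cameras' coarser fits of the partly hidden bar differ from the wrist view by up to 10 mm and 3–6°. I trusted the wrist view, which sees the bar's full length.

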